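Scrub out the one tumbler that has not been washed

ROBOT

A 7-joint arm with a two-finger parallel gripper is mounted at the origin on the work surface. World frame = base frame: x ahead of the robot, y to its left, z up, the work surface at z = 0. Lengths are in m, angles in rad, forces in N, time in s.
With the tool pointing down it reaches from about 0.425 to 0.925 m from the base axis. Payload 6.8 kg.
Tool frame: the origin (TCP) lies between the finger pads; the fingertips stand r.tips_ahead ahead of it and the grasp point (between the pads) lies 5 mm behind it (r.tips_ahead is the distance from the TCP to the fingertips, in m); z points along the fingers, y is the line along which they close (so a half turn about z gives the same grasp; the last joint's range is limited). The gripper opens to 85 mm and grips with 20 to 120 N. Pads are 22 mm wide; open, the fingers measure 114 mm over their backs; the gripper's body (76 mm by 85 mm) begins 54 mm behind the grasp point. The pads swing forward as they close: fully open they stand 13 mm farther back than shut.
Start: joints at [1.002, 0.477, 0.022, 1.555, -0.011, 1.109, -0.083], TCP at [0.3, -0.605, 0.224] pointing down, gripper open.
Joint ranges: [-2.96, 2.96], [-0.34, 2.1], [-1.41, 1.46], [0.24, 2.44], [-1.37, 4.51], [0.17, 1.92], [-2.96, 2.96]. Speed limits (rad/s): [2.39, 2.39, 3.14, 3.14, 3.14, 3.14, 3.14].

INTERFACE

Orientations are given as a rotation vector (axis times angle).
In Python, from bench import r gives the robot as it stands.
- The arm moves only by the tool move_arm, never from a script. Its argument "rows" is one flat list of numbers, 4 for each row, row after row: the shift along the tool's x, y, z in cm, then the turn about the tool's z in degrees. In form: [tx, ty, tz, twist, tx, ty, tz, twist, ...]. A call has 1 to 10 rows; each row is the pose to reach, as a shift and turn from the pose commanded when the call began, along the tool's axes at that moment; what a row does not reach only later rows make up. A row lasts 1/8 s, in which the tool goes at most 62.5 mm and 10.7 degrees, less where a joint would pass 70% of its speed; a pose out of reach is approached as far as the arm can. A call with a gripper value outside its range is refused whole. "fingers" is the opening, from 0 (shut) to 1 (fully open), set as the call begins (left out, the last holds). The fingers move at their own pace and stop on an object; "newtons" is the grip in N (left out, the last holds). Time passes only in rows, so rows that repeat a pose let the fingers close. It gives the time, the measured TCP pose, the force, the opening and the grip force at its end, in the units of the state.
- r.get_obs(): the state, without advancing time (a new reading comes with each control period).
- r.grab_frame(name): name is "side" or "top"; returns the picture (480x640x3 uint8, blue, green, red); there is no depth.
- r.camera_params(name): a dict with "fx", "fy", "cx", "cy" (pixels), "world_from_camera" (4x4, takes a point from camera to world coordinates). Camera axes: x right, y down, z forward; pixel columns grow to the right and rows downward; lengths in m; the calibration is good to about 2 mm. A picture is of the moment at which its call begins. camera_params takes no time and is no camera call.
- r.hand_in(): hands the job in; it is judged then, once.
The state is a dict: "clock": time; "joints": joint angles; "qvel": joint speeds; "tau": joint torques, N m; "tcp_pos": TCP position; "orientation": TCP orientation; "contact_force": force on the tool from outside, world axes, zero at the start; "moment": the same for the moment, N m; "grip_width": finger opening in m; "gripper_force": force on a finger pad.
Only numpy, scipy, OpenCV 4.12 (cv2) and the standard library are available. Lean on these libraries where they do the work, as an engineer would, in place of code of your own. Each camera call takes 0.05 s, during which the arm holds its last target. There are 200 camera calls.

TASK

Two of the three steel tumblers are washed and stand on the grey ribbed drying mat; the third, still on the lunch tray with the bento box, is used. Take the bottle brush from its blue crock and scrub the inside of the used tumbler with three full strokes, each right down to the bottom and back up by at least half its depth, then stand the brush upright in its crock again, leaving the tumbler ready for rinsing. Keep the brush out of the clean tumblers, leave all three tumblers standing upright where they are, and do not shift the other things on the counter.

Things in the scene. Friction and masses are not known exactly. Their poses are not given: they have to be found in the camera images.
- tray: Dark wooden lunch tray, 320 x 230 mm, for used dishes; it is fixed. Origin under its centre on the counter, x along its long side, z up. Things on it stand on its floor, 6 mm above the counter; its rim is 18 mm high. It lies left or right of the robot's centre line; the bento box stands on the half away from the robot (+x).
- mat: Grey ribbed drying mat, 270 x 200 mm, 6 mm thick, fixed, for clean dishes. Origin under its centre on the counter, x along its long side, z up. It lies on the side where the tray is not.
- tumbler_1: One of three identical steel tumblers, loose, 160 g, easily tipped: 105 mm tall, 72 mm wide at the rim, 68 at the foot, wall 3 mm (66 mm clear at the mouth, 62 at the bottom), inner floor 4 mm above the foot. Origin: centre of the foot's underside, z up. One of the three stands on the tray, two on the mat; which one varies.
- tumbler_2: One of three identical steel tumblers, loose, 160 g, easily tipped: 105 mm tall, 72 mm wide at the rim, 68 at the foot, wall 3 mm (66 mm clear at the mouth, 62 at the bottom), inner floor 4 mm above the foot. Origin: centre of the foot's underside, z up. One of the three stands on the tray, two on the mat; which one varies.
- tumbler_3: One of three identical steel tumblers, loose, 160 g, easily tipped: 105 mm tall, 72 mm wide at the rim, 68 at the foot, wall 3 mm (66 mm clear at the mouth, 62 at the bottom), inner floor 4 mm above the foot. Origin: centre of the foot's underside, z up. One of the three stands on the tray, two on the mat; which one varies.
- brush: Bottle brush standing head down in the crock, loose, 90 g, 200 mm long: solid green head with white ribs, 52 to 54 mm wide, 86 mm long, flat underside 38 mm wide with rounded edge; thin neck; from 118 to 200 mm above the lower end a white handle, 20 x 20 mm square, flats facing the body's x and y. Origin: centre of the head's underside; z along the brush to the handle.
- brush_tip (a point): Lower end of the brush: centre of the head's underside.
- brush_grip (a point): Where to grip the handle, on the brush's axis, 172 mm above its lower end (28 mm below the top).
- crock: Blue ceramic crock that holds the brush, loose, about 450 g: 80 mm tall, 82 mm across outside, wall 5 mm (72 mm clear inside), inner floor 6 mm above its foot. Origin: centre of its underside, z up.
- bento: Bystander: open square cedar bento box, 150 mm, on its 158 mm lid, 65 mm high overall, standing on the tray. Origin: centre of the underside.
- ramekin: Bystander: white fluted ceramic ramekin, 82 mm across, 45 mm high. Origin: centre of the underside.
- press: Bystander: white and yellow triangular onigiri press, about 95 mm wide, rounded corners, with a red button plunger on top, 84 mm high. Origin: centre of the underside.
- tongs: Bystander: steel tongs with black grips, 200 mm long, 20 mm high, lying on the counter. Origin: middle of the underside, x along the tongs.
Not all that is in view belongs to the job. Leave any purple look-alike of the tumbler_1 alone.

How it is judged:
By the outcome, as a careful person would: the job done as asked, in the order asked, and still so for the second after the job is handed in, with the robot touching nothing.
It also fails if it takes over 48 s, if anything falls off the work surface, if the arm or the gripper's body presses on something with over 40 N, if the wrist force passes 120 N, or if a joint passes its speed limit or range.

## Working session

There is one attempt and no reset: what is moved stays moved. The work goes in short steps, Python scripts to look and compute and a tool call to move; the robot and the scene stay as the last step left them, time stands still between calls to the robot, and variables do not carry over. Pictures are saved under pics/ and viewed, at most 10 in all, crops included, and the job is handed in when it is done.

Besides the shell and the picture viewer there is one more tool, called after ">>>" by a JSON object that holds its "api" and its "payload". move_arm: Moves the arm, as the interface text tells. Its arguments: {"type":"object","properties":{"rows":{"type":"array"},"fingers":{"type":"number"},"newtons":{"type":"number"}},"required":["rows"]}

```bash
mkdir -p pics; ls; python3 - <<'E'
from bench import r
import cv2
for n in("top","side"):
    cv2.imwrite(f"pics/{n}0.png",r.grab_frame(n)); p=r.camera_params(n); print(n,p)
print(r.get_obs(), r.tips_ahead)
E
```

```text
pics
top {'fx': 454.39003252808817, 'fy': 454.39003252808817, 'cx': 317.37023681578313, 'cy': 248.0419410934473, 'world_from_camera': array([[ 0.017679  , -0.98422324,  0.17604562,  0.41045978],
       [-0.99979843, -0.01907785, -0.00625649,  0.04655306],
       [ 0.00951635, -0.17589953, -0.98436213,  0.96542392],
       [ 0.        ,  0.        ,  0.        ,  1.        ]])}
side {'fx': 499.7961778346734, 'fy': 499.7961778346734, 'cx': 304.2718359465805, 'cy': 241.82706094620505, 'world_from_camera': array([[-0.99766145, -0.0404779 ,  0.05507426,  0.47978382],
       [-0.06639027,  0.76543814, -0.64007561,  0.84745061],
       [-0.01624702, -0.64223516, -0.76633546,  1.08923745],
       [ 0.        ,  0.        ,  0.        ,  1.        ]])}
{'clock': 0.1, 'joints': array([ 1.00192022,  0.477727  ,  0.02240907,  1.5563371 , -0.0115203 ,
        1.10926753, -0.08315273]), 'qvel': array([-4.69147298e-04,  4.94609853e-04, -5.08554095e-04, -9.39811026e-04,
        9.54785561e-05,  3.81967489e-04,  6.58377802e-04]), 'tau': array([ 4.45871367e-03, -5.97758067e+01,  1.61375351e+00, -2.81953347e+01,
        1.28751813e-02,  4.97459143e-03,  3.84910749e-06]), 'tcp_pos': array([ 0.29985853, -0.60415052,  0.22282434]), 'orientation': array([-3.05712864e+00, -7.16895614e-01,  7.72787967e-04]), 'contact_force': array([-0.14577601,  0.0975289 ,  0.29880839]), 'moment': array([ 0.0051046 , -0.06803741,  0.01940853]), 'gripper_force': 0.0, 'grip_width': 0.08573130081715702} 0.014
```

View pics/top0.png

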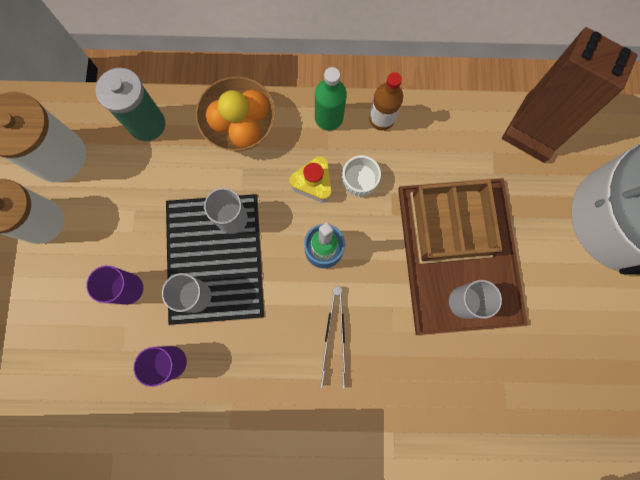

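View pics/side0.png

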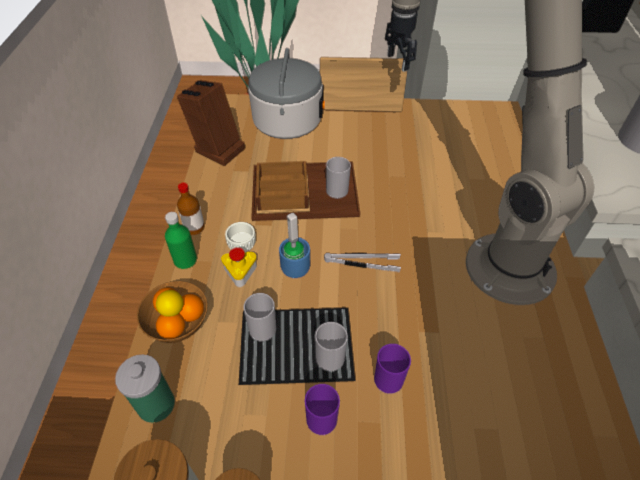

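The top view shows the used tumbler on the tray with its rim around (483,300), the crock at (325,246) and the handle top near (326,230). In the side view the tumbler is at (338,165) and the handle top at (293,217). I'll zoom in on both.

```bash
python3 - <<'E'
import cv2,numpy as np
t=cv2.imread("pics/top0.png");s=cv2.imread("pics/side0.png")
def c(i,x,y,w,h): return cv2.resize(i[y:y+h,x:x+w],(400,300),interpolation=cv2.INTER_CUBIC)
cv2.imwrite("pics/crop.png",np.vstack([np.hstack([c(t,285,205,80,60),c(t,440,270,80,60)]),np.hstack([c(s,255,205,100,75),c(s,300,145,80,60)])]))
E
```

```text
(no output)
```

View pics/crop.png

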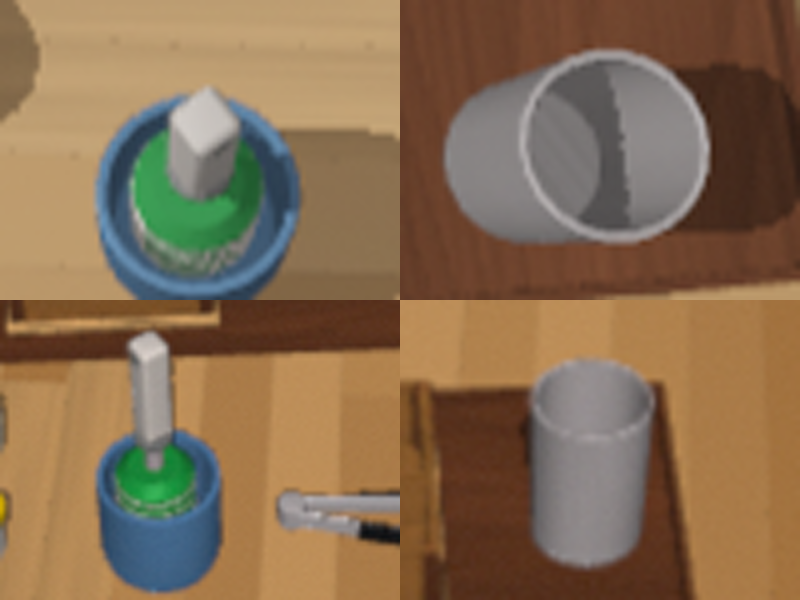

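Crop reading: the handle's top face is a diamond centred at top (326.0,229.4) and side (292.2,216.0). The tumbler rim centres are top (482.6,298.7) and side (338,164.3), and the crock rim centre is about top (324.2,242.4).

```bash
cat > h.py <<'E'
from bench import r
import numpy as np, cv2
P={n:r.camera_params(n) for n in("top","side")}
def ray(n,u,v):
    p=P[n];M=p["world_from_camera"]
    return M[:3,3],M[:3,:3]@np.array([(u-p["cx"])/p["fx"],(v-p["cy"])/p["fy"],1])
def plane(n,u,v,z):
    o,d=ray(n,u,v);return o+d*(z-o[2])/d[2]
def tri(a,b):
    o1,d1=ray("top",*a);o2,d2=ray("side",*b)
    s=np.linalg.lstsq(np.c_[d1,-d2],o2-o1,rcond=None)[0]
    A=o1+d1*s[0];B=o2+d2*s[1];return (A+B)/2,np.linalg.norm(A-B)
def proj(n,X):
    p=P[n];c=np.linalg.inv(p["world_from_camera"])@np.r_[X,1]
    return np.array([p["fx"]*c[0]/c[2]+p["cx"],p["fy"]*c[1]/c[2]+p["cy"]])
E
python3 - <<'E'
from h import *
np.set_printoptions(precision=4,suppress=True)
t0=lambda U,V:((U+.5)/5-.5+285,(V+.5)/5-.5+205)
s0=lambda U,V:((U+.5)/4-.5+255,(V+.5)/4-.5+205)
t1=lambda U,V:((U+.5)/5-.5+440,(V+.5)/5-.5+270)
s1=lambda U,V:((U+.5)/5-.5+300,(V+.5)/5-.5+145)
print("handle top",tri(t0(205,122),s0(149,44)),plane("top",*t0(205,122),.206),plane("side",*s0(149,44),.206))
print("handle bot",tri(t0(202,193),s0(153,145)), plane("side",*s0(153,145),.124))
print("tumbler",tri(t1(214.5,145.5),s1(192,98)),plane("top",*t1(214.5,145.5),.111),plane("side",*s1(192,98),.111))
for n in("top","side"):
    im=cv2.imread(f"pics/{n}0.png");h=cv2.cvtColor(im,cv2.COLOR_BGR2HSV)
    m=cv2.inRange(h,(98,90,40),(118,255,255));k,l,st,ce=cv2.connectedComponentsWithStats(m);i=1+st[1:,4].argmax()
    cs=cv2.findContours((l==i).astype(np.uint8),cv2.RETR_EXTERNAL,cv2.CHAIN_APPROX_NONE)[0];hull=max(cs,key=len)[:,0].astype(float)
    # silhouette of crock cylinder: fit (x,y) so projected silhouette bbox matches
    from scipy.optimize import least_squares
    a=np.linspace(0,2*np.pi,200)
    def bb(c):
        q=np.array([proj(n,[c[0]+.041*np.cos(t),c[1]+.041*np.sin(t),z]) for z in(0,.08) for t in a]);return np.r_[q.min(0),q.max(0)]
    B=np.r_[hull.min(0)-.5,hull.max(0)+.5];s=least_squares(lambda c:bb(c)-B,[.45,.03]);print(n,"crock",s.x,s.fun)
# yaw from top face corners
c=[plane("top",*t0(*q),.206) for q in((209,88),(240,120),(203,155),(170,124))]
for i in range(4): d=c[(i+1)%4]-c[i];print(np.degrees(np.arctan2(d[1],d[0])),np.linalg.norm(d))
from scipy.spatial.transform import Rotation as R
o=r.get_obs();print(R.from_rotvec(o["orientation"]).as_matrix(),o["tcp_pos"])
E
```

```text
handle top (array([0.5792, 0.0283, 0.2054]), np.float64(0.0010786997954288016)) [0.5796 0.0282 0.206 ] [0.5786 0.029  0.206 ]
handle bot (array([0.5768, 0.0263, 0.1071]), np.float64(0.006097087029076046)) [0.5781 0.0396 0.124 ]
tumbler (array([ 0.4718, -0.2706,  0.1116]), np.float64(0.0014983902872350871)) [ 0.4726 -0.2709  0.111 ] [ 0.471  -0.2711  0.111 ]
top crock [0.5788 0.0279] [-1.1625 -1.4354  1.1656  1.4892]
side crock [0.5766 0.0269] [-0.8027 -1.4016  0.8364  1.2745]
-135.67671605023872 0.015415886054533005
134.98081100942588 0.01765221897300191
47.19449580743046 0.015603482654909961
-45.569278452715984 0.018432685070458366
[[ 0.8958  0.4446 -0.0008]
 [ 0.4446 -0.8958  0.0014]
 [-0.0001 -0.0016 -1.    ]] [ 0.2999 -0.6042  0.2228]
```

The brush stands upright, centred in the crock at (0.579,0.028), with its handle flats at 45°. The tumbler is at (0.472,-0.271). Next I work out the approach shift.

```bash
cat > go.py <<'E'
import sys
from h import *
from scipy.spatial.transform import Rotation as R
np.set_printoptions(precision=2,suppress=True)
x,y,z,ang=map(float,sys.argv[1:5])   # ang: wanted direction of tool y, deg
o=r.get_obs();M=R.from_rotvec(o["orientation"]).as_matrix()
a=np.degrees(np.arctan2(M[1,1],M[0,1]));tw=-((ang-a+90)%180-90)
print("shift cm",100*M.T@(np.array([x,y,z])-o["tcp_pos"]),"twist",round(tw,2),"tilt z",M[:,2],"F",o["contact_force"],"t",o["clock"],"grip",o["grip_width"]*1e3,o["tcp_pos"]*1e3,"y ang",a)
E
python3 go.py .579 .028 .30 -45
```

```text
shift cm [ 53.11 -44.23  -7.65] twist -18.61 tilt z [-0.  0. -1.] F [-0.15  0.1   0.3 ] t 0.1 grip 85.73130081715702 [ 299.86 -604.15  222.82] y ang -63.60524420539037
```

>>> {"api": "move_arm", "payload": {"rows": [0,0,-4,0,2,-1.7,-7.6,0,6,-5,-7.6,-2,10,-8.3,-7.6,-4,14.5,-12,-7.6,-6,19,-15.8,-7.6,-8,23.5,-19.5,-7.6,-10,28,-23.3,-7.6,-12,32.5,-27,-7.6,-14,37,-30.8,-7.6,-16], "fingers": 1, "newtons": 60}}

```text
clock: 1.35
tcp_pos: [0.4949, -0.1625, 0.2995]
orientation: [2.928, 1.137, -0.0]
contact_force: [0.3, -0.5, 0.4]
grip_width: 0.0855
gripper_force: 0.0
```

```bash
python3 go.py .579 .028 .30 -45
```

```text
shift cm [19.07 -8.38 -0.05] twist -2.55 tilt z [-0. -0. -1.] F [ 0.32 -0.52  0.35] t 1.35 grip 85.52482301043719 [ 494.85 -162.54  299.54] y ang -47.55440231020046
```

>>> {"api": "move_arm", "payload": {"rows": [4.5,-2,0,-1,9,-4,0,-2,13.5,-6,0,-2.5,17,-7.5,0,-2.5,19.1,-8.4,0,-2.5,19.1,-8.4,0,-2.5,19.1,-8.4,0,-2.5]}}

```text
clock: 2.22
tcp_pos: [0.5786, 0.0252, 0.2994]
orientation: [2.904, 1.198, -0.002]
contact_force: [-0.3, -0.7, -0.0]
grip_width: 0.0853
gripper_force: 0.0
```

```bash
python3 go.py .579 .028 .173 -45; python3 - <<'E'
from h import *
t=r.grab_frame("top");s=r.grab_frame("side")
c=lambda i,x,y,w,h:cv2.resize(i[y:y+h,x:x+w],(400,300),interpolation=cv2.INTER_CUBIC)
cv2.imwrite("pics/a.png",np.hstack([c(t,265,180,120,90),c(s,235,130,140,105)]))
E
```

```text
shift cm [ 0.24 -0.17 12.64] twist -0.17 tilt z [-0. -0. -1.] F [-0.35 -0.75 -0.04] t 2.225 grip 85.28607316268058 [578.61  25.24 299.36] y ang -45.172308238742275
```

View pics/a.png

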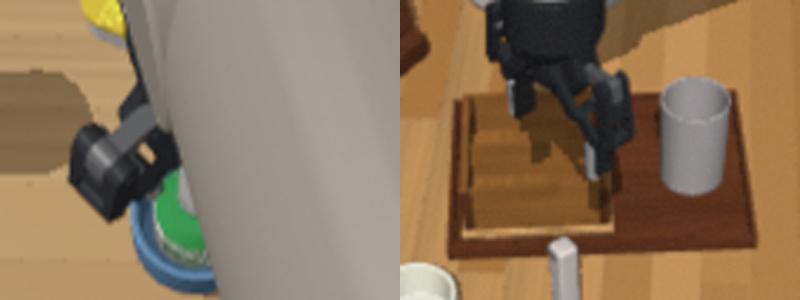

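The fingers straddle the handle: their tips are at about (512,110) and (597,175) in the crop, with the handle top at (563,245). I'll descend and grip.

>>> {"api": "move_arm", "payload": {"rows": [0.2,-0.1,4,0,0.2,-0.1,8,0,0.2,-0.1,11,0,0.2,-0.1,12.6,0,0.2,-0.1,12.6,0,0.2,-0.1,12.6,0]}}

```text
clock: 3.08
tcp_pos: [0.5807, 0.0287, 0.1751]
orientation: [2.903, 1.199, 0.003]
contact_force: [-0.1, 1.0, 1.2]
grip_width: 0.0855
gripper_force: 0.0
```

>>> {"api": "move_arm", "payload": {"rows": [0,0,0,0,0,0,0,0,0,0,0,0,0,0,0,0,0,0,0,0,0,0,0,0], "fingers": 0, "newtons": 60}}

```text
clock: 3.82
tcp_pos: [0.5801, 0.0288, 0.1741]
orientation: [2.903, 1.2, 0.001]
contact_force: [0.2, 0.4, 4.5]
grip_width: 0.0192
gripper_force: 58.8
```

```bash
python3 go.py .579 .028 .173 -45
```

```text
shift cm [-0.14 -0.02  0.11] twist -0.1 tilt z [ 0.  0. -1.] F [0.17 0.45 4.5 ] t 3.825 grip 19.151789537931673 [580.13  28.8  174.11] y ang -45.09641465233639
```

>>> {"api": "move_arm", "payload": {"rows": [0,0,-1,0,0,0,-3,0,0,0,-6,0,0,0,-9,0,0,0,-12,0,0,0,-15,0,0,0,-17,0,0,0,-17,0,0,0,-17,0]}}

```text
clock: 4.95
tcp_pos: [0.5791, 0.0286, 0.3426]
orientation: [-2.903, -1.2, 0.003]
contact_force: [-0.8, 0.3, -1.6]
grip_width: 0.0196
gripper_force: 58.7
```

```bash
python3 go.py .472 -.271 .344 -45; python3 - <<'E'
from h import *
t=r.grab_frame("top");s=r.grab_frame("side")
cv2.imwrite("pics/b.png",np.hstack([cv2.resize(t[120:360,200:400],(400,480)),cv2.resize(s[60:300,200:400],(400,480))]))
E
```

```text
shift cm [-28.74  13.66  -0.11] twist -0.09 tilt z [-0. -0. -1.] F [-0.79  0.31 -1.6 ] t 4.95 grip 19.590770642605737 [579.08  28.61 342.63] y ang -45.09488611703738
```

View pics/b.png

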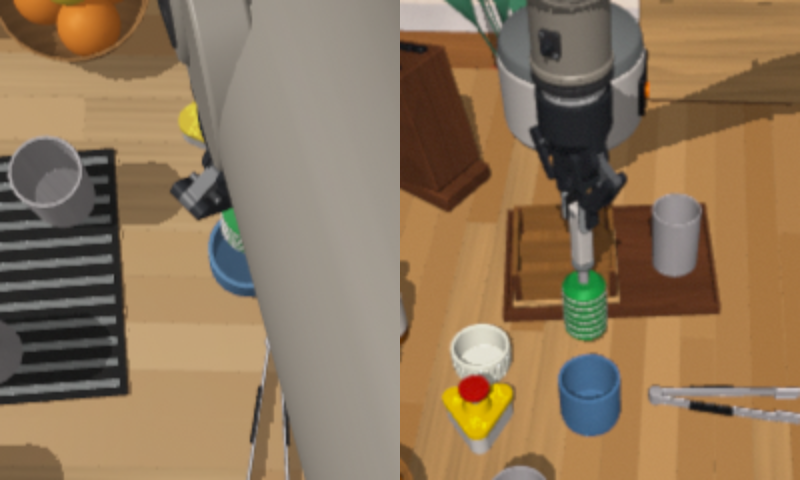

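The brush came out cleanly and hangs vertical, its head at about (585,305) in the picture, and the crock is undisturbed. I'll move it over the used tumbler.

>>> {"api": "move_arm", "payload": {"rows": [-2,1,0,0,-6,2.9,0,0,-10.5,5,0,0,-15,7.2,0,0,-19.5,9.3,0,0,-24,11.5,0,0,-27,12.9,0,0,-28.6,13.6,0,0,-28.6,13.6,0,0,-28.6,13.6,0,0]}}

```text
clock: 6.3
tcp_pos: [0.474, -0.2676, 0.3435]
orientation: [-2.901, -1.203, -0.001]
contact_force: [0.0, 1.2, -1.0]
grip_width: 0.0196
gripper_force: 58.7
```

```bash
python3 go.py .473 -.270 .344 -45; python3 - <<'E'
from h import *
o=r.get_obs()["tcp_pos"]
t=r.grab_frame("top");s=r.grab_frame("side")
for n,im in(("top",t),("side",s)):
    h=cv2.cvtColor(im,cv2.COLOR_BGR2HSV);m=cv2.inRange(h,(50,120,40),(80,255,255))
    q=proj(n,o-[0,0,.125]);k,l,st,ce=cv2.connectedComponentsWithStats(m)
    print(n,"expected head centre",q);[print(st[i],ce[i]) for i in range(1,k) if st[i,4]>15 and np.linalg.norm(ce[i]-q)<60]
    for z in (.168,.11,.05): print(proj(n,o-[0,0,z]))
print("rim side proj",proj("side",[.472,-.271,.111]))
cv2.imwrite("pics/c.png",np.hstack([cv2.resize(t[180:380,400:560],(400,500)),cv2.resize(s[60:260,260:420],(400,500))]))
E
```

```text
shift cm [-0.24  0.1  -0.05] twist 0.05 tilt z [ 0.  0. -1.] F [ 0.04  1.17 -1.01] t 6.3 grip 19.616868873566965 [ 473.97 -267.55  343.51] y ang -44.94840519101872
top expected head centre [504.41118948 293.49832122]
[497 276  31  32 583] [509.85077187 292.18867925]
[494.163556   295.41153665]
[508.26414634 292.77898085]
[525.36272663 289.58670551]
side expected head centre [338.29023246 135.39214362]
[330 120  19  12 156] [338.96794872 125.93589744]
[331 131  16   4  19] [338.42105263 133.26315789]
[331 135  16   4  22] [338.18181818 136.90909091]
[331 138  14   4  18] [337.27777778 140.22222222]
[331 142  15   3  18] [337.27777778 143.44444444]
[331 145  15   4  21] [337.66666667 146.85714286]
[337.74423337 147.63734069]
[338.48688044 130.98189209]
[339.30764008 112.57460221]
rim side proj [337.67293396 164.20950049]
```

View pics/c.png

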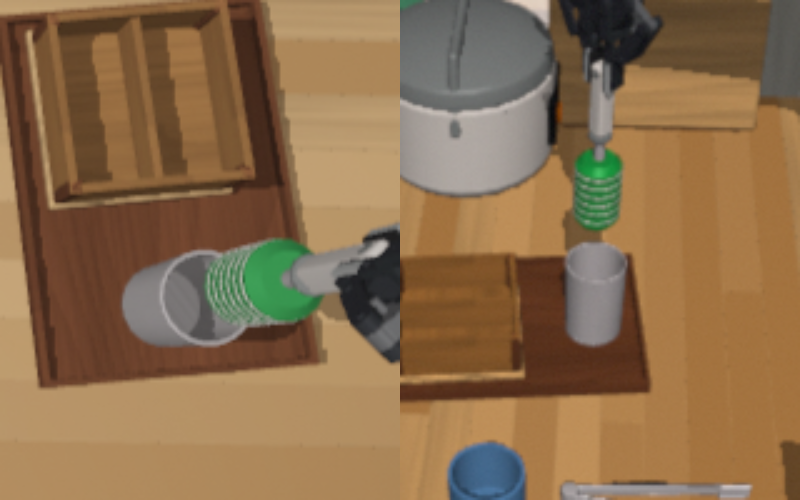

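The brush hangs on the TCP axis above the tumbler. Its head is at x≈338 in the side view, matching the rim centre at 337.7. I'll lower it in stages.

>>> {"api": "move_arm", "payload": {"rows": [-0.3,0.1,2,0,-0.3,0.1,4,0,-0.3,0.1,5,0,-0.3,0.1,6,0,-0.3,0.1,7.5,0,-0.3,0.1,9,0,-0.3,0.1,9,0]}}

```text
clock: 7.28
tcp_pos: [0.4709, -0.2719, 0.2521]
orientation: [-2.901, -1.199, 0.003]
contact_force: [0.7, 0.0, -1.4]
grip_width: 0.0195
gripper_force: 58.7
```

```bash
python3 go.py .4727 -.2705 .178 -45
```

```text
shift cm [0.24 0.05 7.41] twist -0.1 tilt z [-0.  0. -1.] F [ 0.67  0.02 -1.36] t 7.275 grip 19.48851931011618 [ 470.86 -271.93  252.14] y ang -45.09609433503808
```

>>> {"api": "move_arm", "payload": {"rows": [0,0,0,0,0,0,0,0]}}

```text
clock: 7.52
tcp_pos: [0.4721, -0.2725, 0.2543]
orientation: [2.903, 1.199, 0.001]
contact_force: [0.1, 0.2, -0.0]
grip_width: 0.0197
gripper_force: 58.7
```

```bash
python3 go.py .4727 -.2705 .178 -45;python3 go.py .4727 -.2705 .178 -45
```

```text
shift cm [ 0.18 -0.11  7.63] twist -0.11 tilt z [ 0. -0. -1.] F [ 0.13  0.23 -0.  ] t 7.525 grip 19.688949759518867 [ 472.11 -272.51  254.33] y ang -45.10585382768259
shift cm [ 0.18 -0.11  7.63] twist -0.11 tilt z [ 0. -0. -1.] F [ 0.13  0.23 -0.  ] t 7.525 grip 19.688949759518867 [ 472.11 -272.51  254.33] y ang -45.10585382768259
```

>>> {"api": "move_arm", "payload": {"rows": [0.15,-0.05,1,0,0.15,-0.05,2.5,0,0.15,-0.05,4,0,0.15,-0.05,5.5,0,0.15,-0.05,6.5,0,0.15,-0.05,6.9,0,0.15,-0.05,6.9,0]}}

```text
clock: 8.4
tcp_pos: [0.4725, -0.2709, 0.1846]
orientation: [-2.903, -1.2, 0.0]
contact_force: [0.3, -0.7, -0.6]
grip_width: 0.0195
gripper_force: 58.8
```

```bash
python3 go.py .4727 -.2705 .178 -45
```

```text
shift cm [ 0.04 -0.01  0.66] twist -0.1 tilt z [-0.  0. -1.] F [ 0.31 -0.72 -0.65] t 8.4 grip 19.46234202578669 [ 472.48 -270.92  184.61] y ang -45.09752140802478
```

No side contact so far. Now I'll creep down to the floor.

>>> {"api": "move_arm", "payload": {"rows": [0,0,0.3,0,0,0,0.5,0,0,0,0.6,0,0,0,0.7,0,0,0,0.7,0]}}

```text
clock: 9.02
tcp_pos: [0.4727, -0.2711, 0.1781]
orientation: [2.903, 1.199, 0.001]
contact_force: [-0.5, 0.7, 2.0]
grip_width: 0.0196
gripper_force: 59.0
```

```bash
python3 go.py .4727 -.2705 .178 -45
```

```text
shift cm [ 0.04 -0.04  0.01] twist -0.1 tilt z [ 0. -0. -1.] F [-0.54  0.68  1.95] t 9.025 grip 19.567003264295554 [ 472.7  -271.08  178.07] y ang -45.10333156964009
```

>>> {"api": "move_arm", "payload": {"rows": [0,0,0.1,0,0,0,0.1,0]}}

```text
clock: 9.28
tcp_pos: [0.4731, -0.2713, 0.178]
orientation: [2.902, 1.199, 0.002]
contact_force: [-1.1, 0.3, 9.1]
grip_width: 0.0196
gripper_force: 59.7
```

Floor contact is confirmed at 9 N. Up and back down for the second stroke.

>>> {"api": "move_arm", "payload": {"rows": [0,0,-2,0,0,0,-4.5,0,0,0,-7,0,0,0,-7,0,0,0,-5,0,0,0,-3,0,0,0,-1.2,0,0,0,-0.3,0,0,0,0,0,0,0,0,0]}}

```text
clock: 10.52
tcp_pos: [0.4726, -0.2707, 0.1775]
orientation: [-2.903, -1.2, -0.0]
contact_force: [-2.1, 1.5, 8.1]
grip_width: 0.0187
gripper_force: 59.3
```

>>> {"api": "move_arm", "payload": {"rows": [0,0,-2,0,0,0,-4.5,0,0,0,-7,0,0,0,-7,0,0,0,-5,0,0,0,-3,0,0,0,-1.2,0,0,0,-0.3,0,0,0,0,0,0,0,0,0]}}

```text
clock: 11.78
tcp_pos: [0.4723, -0.2705, 0.1775]
orientation: [-2.903, -1.2, 0.001]
contact_force: [-3.4, 1.5, 9.8]
grip_width: 0.0188
gripper_force: 60.3
```

>>> {"api": "move_arm", "payload": {"rows": [0,0,-2,0,0,0,-4.5,0,0,0,-7,0,0,0,-7,0,0,0,-7,0]}}

```text
clock: 12.4
tcp_pos: [0.4719, -0.2707, 0.2457]
orientation: [-2.903, -1.199, 0.001]
contact_force: [-0.1, -0.5, -0.9]
grip_width: 0.0189
gripper_force: 59.0
```

```bash
python3 go.py .4727 -.2705 .344 -45
```

```text
shift cm [ 0.06  0.03 -9.83] twist -0.1 tilt z [-0.  0. -1.] F [-0.14 -0.52 -0.9 ] t 12.4 grip 18.85397271890471 [ 471.92 -270.7   245.7 ] y ang -45.09937914954662
```

Three strokes are done. I'll lift out and carry the brush back to the crock.

>>> {"api": "move_arm", "payload": {"rows": [0,0,-2,0,0,0,-4,0,0,0,-7,0,0,0,-9.8,0,0,0,-9.8,0]}}

```text
clock: 13.02
tcp_pos: [0.4732, -0.2712, 0.3455]
orientation: [2.902, 1.199, 0.002]
contact_force: [0.2, 0.2, -1.0]
grip_width: 0.0189
gripper_force: 59.0
```

>>> {"api": "move_arm", "payload": {"rows": [2,-1,0,0,6,-2.9,0,0,10.5,-5,0,0,15,-7.2,0,0,19.5,-9.3,0,0,24,-11.5,0,0,27,-12.9,0,0,28.7,-13.5,0,0,28.7,-13.5,0,0,28.7,-13.5,0,0]}}

```text
clock: 14.28
tcp_pos: [0.5801, 0.0253, 0.3441]
orientation: [2.904, 1.196, -0.002]
contact_force: [-0.6, 0.1, -0.3]
grip_width: 0.0188
gripper_force: 58.9
```

```bash
python3 go.py .5798 .0285 .174 -45; python3 - <<'E'
from h import *
o=r.get_obs()["tcp_pos"]
t=r.grab_frame("top");s=r.grab_frame("side")
h=cv2.cvtColor(s,cv2.COLOR_BGR2HSV);m=cv2.inRange(h,(98,90,40),(118,255,255));k,l,st,ce=cv2.connectedComponentsWithStats(m);i=1+st[1:,4].argmax();print("crock bbox",st[i])
s0=cv2.imread("pics/side0.png");h=cv2.cvtColor(s0,cv2.COLOR_BGR2HSV);m=cv2.inRange(h,(98,90,40),(118,255,255));k,l,st,ce=cv2.connectedComponentsWithStats(m);i=1+st[1:,4].argmax();print("was",st[i])
cv2.imwrite("pics/d.png",np.hstack([cv2.resize(t[160:400,330:530],(400,480)),cv2.resize(s[60:300,200:400],(400,480))]))
E
```

```text
shift cm [ 0.23 -0.26 17.01] twist -0.23 tilt z [-0. -0. -1.] F [-0.56  0.06 -0.27] t 14.275 grip 18.826111533557636 [580.14  25.25 344.1 ] y ang -45.23294903288154
crock bbox [ 280  237   30   41 1005]
was [280 238  30  40 627]
```

View pics/d.png

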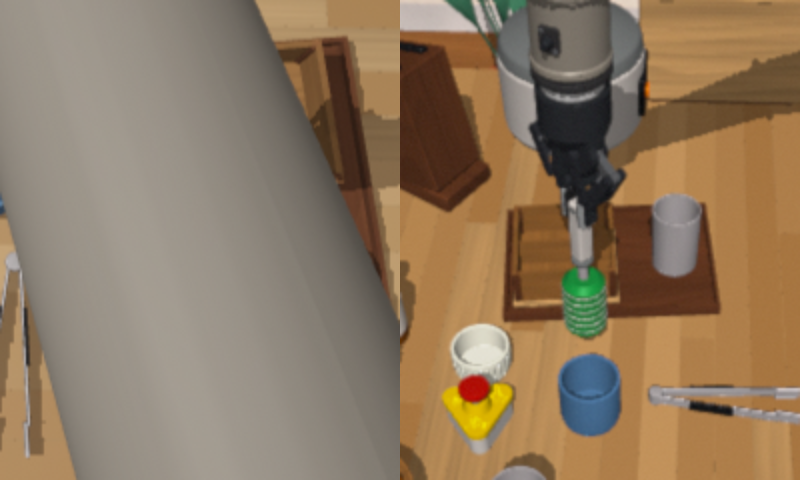

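The crock and tumbler have not moved, and the brush is vertical above the crock. Lowering it in.

>>> {"api": "move_arm", "payload": {"rows": [0.2,-0.2,2,0,0.2,-0.2,5,0,0.2,-0.2,7.5,0,0.2,-0.2,9,0,0.2,-0.2,9,0,0.2,-0.2,9,0]}}

```text
clock: 15.12
tcp_pos: [0.5811, 0.03, 0.2558]
orientation: [2.903, 1.199, 0.003]
contact_force: [0.1, -0.3, -0.8]
grip_width: 0.0187
gripper_force: 58.9
```

```bash
python3 go.py .5798 .0285 .174 -45
```

```text
shift cm [-0.21  0.01  8.18] twist -0.12 tilt z [ 0.  0. -1.] F [ 0.08 -0.33 -0.84] t 15.125 grip 18.715580381105337 [581.09  30.02 255.81] y ang -45.12359271915999
```

>>> {"api": "move_arm", "payload": {"rows": [-0.1,0,2,0,-0.1,0,4,0,-0.1,0,6,0,-0.1,0,7.3,0,-0.1,0,7.8,0,-0.1,0,8,0,-0.1,0,8.1,0,-0.1,0,8.1,0]}}

```text
clock: 16.12
tcp_pos: [0.58, 0.0295, 0.1741]
orientation: [2.903, 1.2, 0.001]
contact_force: [0.4, 0.0, 0.0]
grip_width: 0.0191
gripper_force: 58.9
```

```bash
python3 go.py .5798 .0285 .174 -45
```

```text
shift cm [-0.08  0.05  0.01] twist -0.1 tilt z [ 0.  0. -1.] F [0.41 0.   0.03] t 16.125 grip 19.069988376994825 [580.01  29.45 174.15] y ang -45.10394369567913
```

No contact yet, so I'll go down a little further until it touches.

>>> {"api": "move_arm", "payload": {"rows": [0,0,0.1,0,0,0,0.1,0]}}

```text
clock: 16.38
tcp_pos: [0.5802, 0.0296, 0.1735]
orientation: [2.903, 1.2, 0.002]
contact_force: [-0.7, -0.2, 4.9]
grip_width: 0.0188
gripper_force: 59.6
```

>>> {"api": "move_arm", "payload": {"rows": [0,0,0,0,0,0,0,0,0,0,0,0,0,0,0,0,0,0,0,0,0,0,0,0], "fingers": 1}}

```text
clock: 17.12
tcp_pos: [0.5797, 0.0294, 0.1727]
orientation: [2.904, 1.2, -0.0]
contact_force: [0.4, -0.2, -0.2]
grip_width: 0.0855
gripper_force: 0.0
```

>>> {"api": "move_arm", "payload": {"rows": [0,0,-1,0,0,0,-3,0,0,0,-6,0,0,0,-10,0,0,0,-15,0,-4,2,-17,0,-9,4,-17,0,-14,6,-17,0,-18,8,-17,0,-18,8,-17,0]}}

```text
clock: 18.38
tcp_pos: [0.5072, -0.1587, 0.3435]
orientation: [2.906, 1.188, -0.001]
contact_force: [1.1, 0.7, 0.2]
grip_width: 0.0852
gripper_force: 0.0
```

```bash
python3 - <<'E'
from h import *
t=r.grab_frame("top");s=r.grab_frame("side")
cv2.imwrite("pics/e.png",np.hstack([cv2.resize(t[120:420,140:540],(400,300)),cv2.resize(s[130:430,200:420],(400,545))[:300]]) if 0 else np.hstack([cv2.resize(t[150:390,150:350],(400,480)),cv2.resize(s[140:380,190:390],(400,480))]))
E
```

```text
(no output)
```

View pics/e.png

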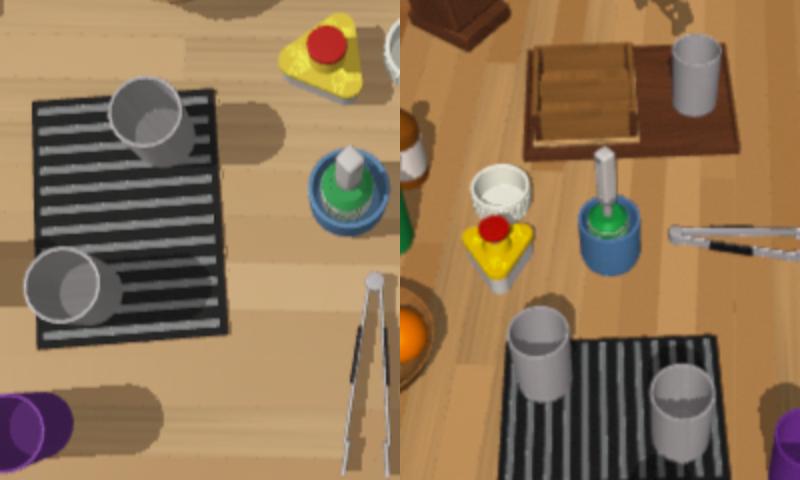

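The brush stands upright in the crock, with its handle at (605,170) in the crop. All three tumblers are standing where they were and nothing else has moved. I'm handing it in.

```bash
python3 -c "
from bench import r
print(r.hand_in())"
```

```text
the job is handed in; nothing more can be done
None
```

I scrubbed the used tumbler with three full strokes to the bottom, stood the brush upright in its crock again, saw nothing else moved in the last pictures, and handed the job in at about 18.5 s; no verdict was returned.

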